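Wind the loose bench timer without letting it spin

TASK

Set the bench timer that stands loose on the white plate: keep it pressed down, firmly but not hard, so that its case neither spins nor slides while you turn its stiff dial clockwise all the way to the stop, then back until its white pointer stands at the long mark. Then let go, leaving the timer standing where it was and the other things on the bench undisturbed.

Things in the scene. Friction and masses are not known exactly. Their poses are not given: they have to be found in the camera images.
- plate: White square spill plate fixed to the bench, 180 x 180 x 4 mm, lying flat. Origin: centre of its underside, on the bench. x and y along its edges.
- timer: Loose round grey timer, 0.25 kg (0.7 to 1.4 times that), on a foot 60 mm wide and 5 mm high, friction on the plate 0.48 to 0.72; the case above is 90 mm wide, its flat top 46 mm above the underside. Origin: centre of the underside; z up, the dial's axis; x points at the long mark and along the plate's x at the start. Pressed with less than some 8 to 15 N, the case spins along with the dial; over 30 N harms it.
- dial (a joint): Angle of the timer's black dial, 0 to 1.6 rad between rigid stops, growing clockwise seen from above; at 0.8 its pointer stands at the long mark. It takes 0.16 N m to turn either way and stays where it is left. In the timer's frame the pointer lies (0.8 - value) rad counterclockwise from x. The dial does not sink: a press on it goes straight through to the foot.
- dial_grip (a point): Point on the dial's axis in the middle of its bar, 70 mm above the timer's underside. x along the bar to the pointer's end, z up. The dial: a disc 56 mm wide, its flat upper face 55 mm above the timer's underside; across its centre an upright bar grip 50 mm long, 14 mm thick, up to 85 mm. The pointer is a white line on the top and end of one half of the bar.
- long_mark (a point): Middle of the long flat white mark (10 x 3 mm) on the case top, 35.5 mm from the dial's axis. Four short marks (4 x 1 mm), 0.2 rad apart, lie on either side of it.
- dish: Bystander: loose covered petri dish of glass, 94 mm in diameter, 17 mm high. Origin: centre of its underside.
- bottle: Bystander: loose small reagent bottle, 54 mm in diameter, 100 mm high. Origin: centre of its underside.
- rack: Bystander: loose white tube rack, 50 x 110 mm and 35 mm high, with small capped tubes to 46 mm. Origin: centre of its underside.
There are look-alikes about, which are no part of the job. Of the things shaped like the timer, the grey one is meant.

How it is judged:
By the outcome, as a careful person would: the job done as asked, in the order asked, and still so for the second after the job is handed in, with the robot touching nothing.
It also fails if it takes over 61 s, if anything falls off the work surface, if the arm or the gripper's body presses on something with over 40 N, if the wrist force passes 120 N, or if a joint passes its speed limit or range.

ROBOT

A 6-joint arm with a two-finger parallel gripper is mounted at the origin on the work surface. World frame = base frame: x ahead of the robot, y to its left, z up, the work surface at z = 0. Lengths are in mm, angles in rad, forces in N, time in s.
With the tool pointing down it reaches from about 400 to 925 mm from the base axis. Payload 12.5 kg.
Tool frame: the origin (TCP) lies on the centre line of the jaws, within the pads' length; the fingertips stand 14 mm ahead of it and the grasp point (between the pads) lies 5 mm behind it; z points along the fingers, x is the direction in which the jaws open and shut, and the axes are right-handed (so a half turn about z gives the same grasp; the last joint's range is limited). The gripper opens to 95 mm and grips with 3 to 60 N. Pads are 20 mm wide; open, the fingers measure 119 mm over their backs; the gripper's body (75 mm by 180 mm) begins 59 mm behind the grasp point.
Start: joints at [1.117, 0.491, 1.559, -0, 1.092, -0.106], TCP at [213.003, 587.601, 228.661] pointing down, gripper open.
Joint ranges: [-3.1, 3.1], [-0.84, 2.19], [0.05, 2.79], [-1.13, 4.28], [0.06, 2.93], [-2.69, 2.69]. Speed limits (rad/s): [2.22, 2.22, 2.79, 3.14, 3.14, 3.14].

INTERFACE

Orientations are given as [roll, pitch, yaw] about the fixed x, y, z axes, in that order (R = Rz(yaw) Ry(pitch) Rx(roll)).
In Python, from cell import state, read_camera, job_done gives the robot as it stands.
- The arm moves only by the shell command python3 -m handwheel 'ROWS'. ROWS is JSON, a list of rows, each an object of numbers: "hand": the finger opening in m, from 0 to 0.0951; "x", "y", "z": the shift along the world's x, y, z in m; "spin": the turn about the world's z in units of 5 degrees (1.0 is 5 degrees). In form: [{"hand": .., "x": .., "y": .., "z": .., "spin": ..}, ...]. A call has 1 to 20 rows; each row is the pose to reach, as a shift and turn from the pose commanded when the call began; what a row does not reach only later rows make up. A row lasts 1/12 s, in which the tool goes at most 41.7 mm and 7.16 degrees, less where a joint would pass 70% of its speed; a pose out of reach is approached as far as the arm can. A call with a gripper value outside its range is refused whole. The fingers move at their own pace and stop on an object; the grip force is fixed at half the most. Time passes only in rows, so rows that repeat a pose let the fingers close. It gives the time, the measured TCP pose, the force and the opening at its end, in the units of the state.
- state(): the state, without advancing time (a new reading comes with each control period).
- read_camera(name): name is "side" or "top"; returns a dict with "img" (400x640x3 uint8, red, green, blue), "fx", "fy", "cx", "cy" (pixels), "T" (4x4, takes a point from camera to world coordinates). Camera axes: x right, y down, z forward; pixel columns grow to the right and rows downward; lengths in mm; the calibration is good to about 2 mm. A picture is of the moment at which its call begins. There is no depth.
- job_done(): hands the job in, once; it reports no verdict.
The state is a dict: "t": time; "joints": joint angles; "qvel": joint speeds; "tau": joint torques, N m; "eef_pos": TCP position; "tcp_rot": TCP orientation; "ft_force": force on the tool from outside, world axes, zero at the start; "moment": the same for the moment, N m; "opening": opening from 0.0 (shut) to 1.0 (fully open).
Only numpy, scipy, OpenCV 4.12 (cv2) and the standard library are available. Lean on these libraries where they do the work, as an engineer would, in place of code of your own. Each camera call takes 0.05 s, during which the arm holds its last target. There are 200 camera calls.

## Working session

There is one attempt and no reset: what is moved stays moved. The work goes in short steps, Python scripts to look and compute and a shell command to move; the robot and the scene stay as the last step left them, time stands still between calls to the robot, and variables do not carry over. Pictures are saved under pics/ and viewed, about 8 in all and at most 12, crops included, and the job is handed in when it is done.

```bash
mkdir -p pics; ls; python3 - <<'E'
from cell import *
import cv2
print(state())
for n in("top","side"):
    c=read_camera(n); cv2.imwrite(f"pics/{n}0.png",c["img"][:,:,::-1]); print(n,c["fx"],c["fy"],c["cx"],c["cy"],c["T"])
E
```

```text
pics
{'t': 0.0, 'joints': array([ 1.11739645e+00,  4.91522932e-01,  1.55944307e+00, -2.10190889e-05,
        1.09167856e+00, -1.05616186e-01]), 'qvel': array([ 0.00095059, -0.00066598,  0.00081662, -0.00108905, -0.00127701,
       -0.0012825 ]), 'tau': array([-1.24952228e-03, -6.12658381e+01, -2.58171755e+01,  6.90958207e-02,
        4.83773765e-02, -1.10955170e-04]), 'eef_pos': array([212.90448851, 587.383827  , 228.08668657]), 'tcp_rot': array([-3.14150030e+00,  1.04802000e-03,  1.22302238e+00]), 'ft_force': array([ 0.16533037, -0.48048476,  0.38388988]), 'moment': array([-0.00899309, -0.03837603, -0.01352434]), 'opening': 1.0018150380862796}
top 370.93106045007477 370.93106045007477 326.0634418589493 198.17992399746885 [[-5.51867682e-03 -9.84720506e-01  1.74054790e-01  4.33142944e+02]
 [-9.99501711e-01  2.22829955e-05 -3.15646838e-02  6.12076551e+01]
 [ 3.10785129e-02 -1.74142255e-01 -9.84229953e-01  8.01836793e+02]
 [ 0.00000000e+00  0.00000000e+00  0.00000000e+00  1.00000000e+00]]
side 361.3582111898898 361.3582111898898 318.8449870133935 208.1261914032701 [[ 9.63154298e-01 -1.75678679e-01  2.03643807e-01  3.97606383e+02]
 [-2.68814944e-01 -6.52763631e-01  7.08264194e-01 -5.03411979e+02]
 [ 8.50435316e-03 -7.36910201e-01 -6.75937151e-01  6.11558088e+02]
 [ 0.00000000e+00  0.00000000e+00  0.00000000e+00  1.00000000e+00]]
```

View pics/top0.png

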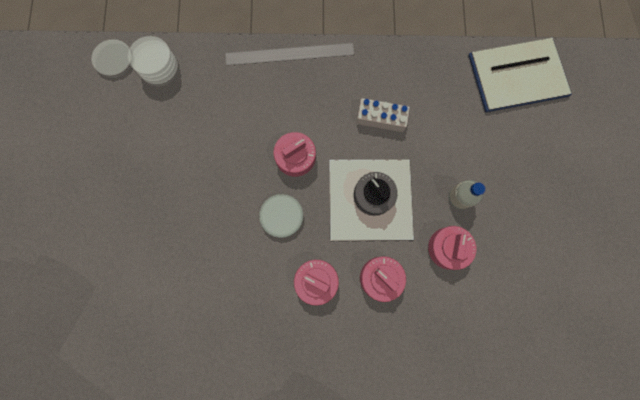

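View pics/side0.png

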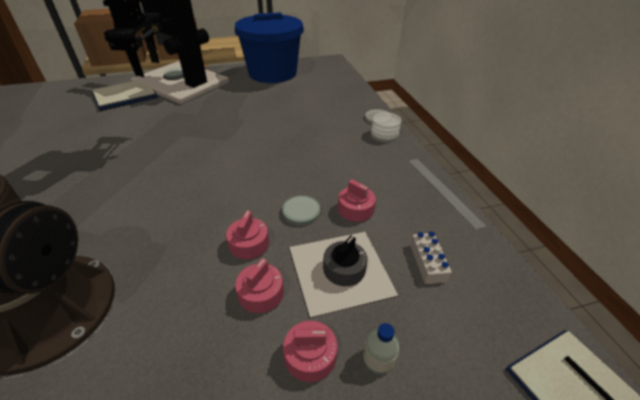

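Top view: the grey timer is at about (376,192) on the plate (329–413, 159–241). The dish is at (281,216), the bottle at (468,194), the rack at (384,114), and the look-alikes are pink. Next I'll measure the timer and look at it closer.

```bash
cat > h.py <<'E'
from cell import *
import cv2, numpy as np
def ray(c,uv,z):
    T=c["T"]; d=T[:3,:3]@np.array([(uv[0]-c["cx"])/c["fx"],(uv[1]-c["cy"])/c["fy"],1]); o=T[:3,3]
    return o+d*(z-o[2])/d[2]
def proj(c,p):
    q=np.linalg.inv(c["T"])@np.append(p,1); return np.array([c["fx"]*q[0]/q[2]+c["cx"],c["fy"]*q[1]/q[2]+c["cy"]])
def rect(c,x,y,z,half=60,s=5):
    """orthophoto of plane z: up=+x world, left=+y; s px/mm"""
    src=np.float32([proj(c,[x+a*half,y+b*half,z]) for a,b in((1,1),(1,-1),(-1,-1),(-1,1))])
    n=2*half*s; return cv2.warpPerspective(c["img"],cv2.getPerspectiveTransform(src,np.float32([[0,0],[n,0],[n,n],[0,n]])),(n,n),flags=cv2.INTER_CUBIC)
E
python3 - <<'E'
from h import *
for n in("top","side"):
    c=read_camera(n); hsv=cv2.cvtColor(c["img"],cv2.COLOR_RGB2HSV)
    pts={"top":dict(dish=(281,216),bottle=(468,194),rack=(384,114),timer=(376,192)),"side":dict(dish=(300,210),bottle=(381,350),rack=(432,258),timer=(345,258))}[n]
    for k,p in pts.items(): print(n,k,ray(c,p,{"timer":50,"dish":10,"bottle":50,"rack":35}[k]).round(1))
    g=c["img"].astype(int); m=((g.min(2)>135)).astype(np.uint8)
    cs,_=cv2.findContours(m,cv2.RETR_EXTERNAL,cv2.CHAIN_APPROX_NONE)
    u=pts["timer"]
    cs=[k for k in cs if cv2.contourArea(k)>2000 and cv2.pointPolygonTest(cv2.convexHull(k),(float(u[0]),float(u[1])),False)>0]
    for k in cs:
        w=np.float32([ray(c,q[0],4)[:2] for q in k]); print(n,"plate",cv2.minAreaRect(w))
np.save("x.npy",0)
a=read_camera("top");b=read_camera("side")
p=ray(a,(376,192),50)
im=np.hstack([cv2.resize(rect(k,p[0],p[1],50,60,5),(400,400)) for k in(a,b)])
cv2.imwrite("pics/r0.png",im[:,:,::-1])
E
```

```text
top dish [534.4 132.6  10. ]
top bottle [ 575.  -259.6   50. ]
top rack [756.8 -91.9  35. ]
top timer [579.1 -66.6  50. ]
top plate ((572.6484375, -61.69898223876953), (176.42660522460938, 180.06204223632812), 0.19139064848423004)
side dish [532.5 132.4  10. ]
side bottle [ 572.6 -267.    50. ]
side rack [ 755.5 -106.1   35. ]
side timer [577.6 -70.7  50. ]
side plate ((573.00390625, -61.54735565185547), (175.6407928466797, 175.72796630859375), 0.19422094523906708)
```

View pics/r0.png

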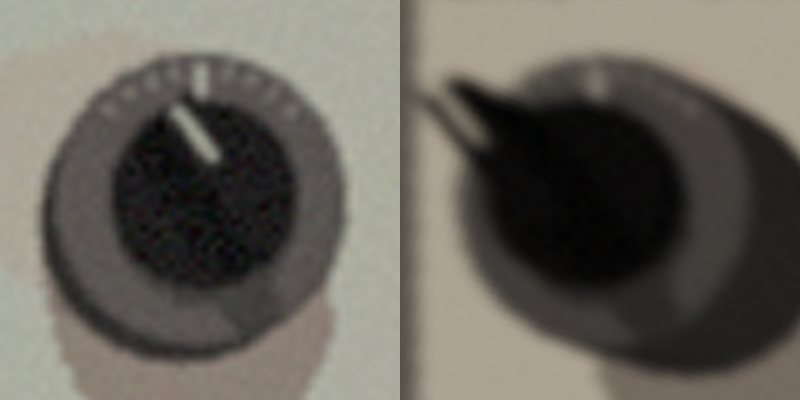

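The left (top) rectified crop shows the long mark at +x (image up) and the pointer running from (178,107) to (215,160), about 0.6 rad counterclockwise, so the dial is near 0.2. Now fitting the circles and the pointer.

```bash
cat >> h.py <<'E'
def meas(c,x0=577,y0=-66,verbose=1):
    out={}
    def w(q,s=6,half=60): return np.array([x0+half-q[1]/s, y0+half-q[0]/s])
    r=cv2.GaussianBlur(rect(c,x0,y0,59,60,6),(0,0),3).max(2)
    m=(r<58).astype(np.uint8)
    cs=max(cv2.findContours(m,0,1)[0],key=cv2.contourArea); e=cv2.fitEllipse(cs)
    out["disc"]=(w(e[0]).round(1),(np.array(e[1])/6).round(1))
    r=rect(c,x0,y0,50,60,6); mm=np.zeros(r.shape[:2],np.uint8)
    g=r.min(2).astype(int); yy,xx=np.mgrid[:720,:720]; X=x0+60-yy/6; Y=y0+60-xx/6
    rr=np.hypot(X-x0,Y-y0); mk=(g>112)&(abs(Y-y0)<8)&(X-x0>30)&(X-x0<43)
    if mk.any(): out["mark"]=(X[mk].mean().round(1),Y[mk].mean().round(1),mk.sum()/36)
    r=rect(c,x0,y0,89,60,6); g=r.min(2); yy,xx=np.mgrid[:720,:720]; X=x0+60-yy/6; Y=y0+60-xx/6
    rr=np.hypot(X-x0,Y-y0); mk=((g>95)&(rr<29)).astype(np.uint8)
    for k in cv2.findContours(mk,0,1)[0]:
        if cv2.contourArea(k)/36<10: continue
        z=cv2.minAreaRect(k); b=cv2.boxPoints(z); p=cv2.fitLine(k,2,0,.01,.01).ravel()
        P=np.array([w(q[0]) for q in k]); d=np.array([-p[1],-p[0]]); d=d if d[0]>0 else -d; t=(P-w(p[2:]))@d
        out["ptr"]=(w(z[0]).round(1),(np.array(z[1])/6).round(1),"inner",(w(p[2:])+t.min()*d).round(1),"outer",(w(p[2:])+t.max()*d).round(1),"ccw",round(float(np.arctan2(d[1],d[0])),3))
    return out
E
python3 - <<'E'
from h import *
c=read_camera("top"); print(meas(c))
a,b=rect(c,577,-66,59,60,6),rect(c,577,-66,89,60,6)
for im,z in((a,59),):
    g=cv2.GaussianBlur(im,(0,0),3).max(2); print(g[360,::20],g[::20,360])
r=rect(c,577,-66,50,60,6); s=cv2.GaussianBlur(r,(0,0),3).min(2); print(s[100:260:6,360]); print(b.min(2)[200:400:10,300:420:10])
E
```

```text
{'disc': (array([577. , -66.1]), array([54.6, 55.7])), 'mark': (np.float64(615.4), np.float64(-66.9), np.float64(37.333333333333336)), 'ptr': (array([603. , -60.5]), array([4.8, 6. ]), 'inner', array([602.7, -57.7]), 'outer', array([604.3, -63.4]), 'ccw', -1.298)}
[172 170 173 162  74  76  94  92  91  89  51  28  33  32  15  24  18  19
  20  24  32  27  22  27  27  26  46  85  90  82  89 158 172 173 171 172] [174 173 172 174 172 117 131 149 146  83  24  53 120 149 104  31  25  25
  20  11  20  26  29  32  28  23  54  70  87  91  85  59  85 141 139 139]
[104 119 128 134 136 136 136 133 128 118  98  75  52  38  31  34  47  65
  86 103 119 135 144 144 135 120 102]
[[ 74  98 131 137 101  82  79  79  78  80  84  85]
 [ 56  79 118 125  95  81  79  81  82  79  83  84]
 [ 38  47  79  90  76  71  75  78  79  80  80  83]
 [ 54  36  42  39  42  42  48  52  58  64  72  81]
 [ 96  57  29  17  21  20  26  29  33  40  53  64]
 [128  90  49  28  18  18  26  27  24  27  33  37]
 [134 125  84  43  26  22  23  25  27  30  29  25]
 [119 139 114  68  35  21  23  29  28  18  29  30]
 [ 93 135 143 108  58  31  27  28  25  22  21  24]
 [ 60 111 147 136  89  49  29  24  28  30  24  21]
 [ 34  75 121 138 119  76  41  24  24  26  28  27]
 [ 20  45  86 123 134 106  58  28  17  18  24  27]
 [ 19  26  53  93 122 105  67  31  20  27  32  27]
 [ 16  25  29  49  73  64  51  24  20  24  23  19]
 [  8  18  24  26  31  35  28  24  19  23  21  21]
 [ 11  14  20  24  26  23  25  29  18  20  26  25]
 [ 19  14  11  23  29  20  29  31  21  23  29  29]
 [ 17  21  14  16  24  25  27  28  31  31  29  24]
 [ 25  16  21  25  27  26  30  28  34  30  21  23]
 [ 20  19  13  15  21  22  22  30  29  28  22  17]]
```

```bash
cat >> h.py <<'E'
from scipy.optimize import least_squares
def casefit(c,x0=579,y0=-66,lo=-60,hi=60):
    """far-edge fit of case top (r=45,z=50): radial edge search, bearings away from camera"""
    g=cv2.cvtColor(c["img"],cv2.COLOR_RGB2GRAY).astype(np.float32)
    base=np.arctan2(y0-c["T"][1,3],x0-c["T"][0,3]); P=[]
    for a in np.deg2rad(np.arange(lo,hi,3)):
        u=np.array([np.cos(base+a),np.sin(base+a)]); R=np.arange(39,52,.25)
        q=np.array([proj(c,[x0+r*u[0],y0+r*u[1],50]) for r in R]).astype(np.float32)
        v=cv2.GaussianBlur(cv2.remap(g,q[:,:1],q[:,1:],1),(1,9),0).ravel(); k=np.argmax(np.diff(v)); P.append([x0+R[k]*u[0],y0+R[k]*u[1]])
    P=np.array(P); s=least_squares(lambda p:np.hypot(*(P-p[:2]).T)-p[2],[x0,y0,45],loss="soft_l1"); f=least_squares(lambda p:np.hypot(*(P-p).T)-45,[x0,y0],loss="soft_l1")
    return s.x.round(1),f.x.round(1),np.abs(f.fun).mean().round(2)
def ptr(c,x0,y0,rmax=23,z=89):
    r=rect(c,x0,y0,z,30,10); yy,xx=np.mgrid[:600,:600]; X=30-yy/10; Y=30-xx/10
    m=((cv2.GaussianBlur(r,(0,0),3).min(2)>80)&(np.hypot(X,Y)<rmax)).astype(np.uint8)
    k=max(cv2.findContours(m,0,1)[0],key=cv2.contourArea); M=np.zeros_like(m); cv2.drawContours(M,[k],-1,1,-1)
    i=M>0; A=np.c_[X[i],Y[i]]; mu=A.mean(0); d=np.linalg.svd((A-mu),full_matrices=0)[2][0]; d*=np.sign(d@mu); t=(A-mu)@d
    n=np.array([-d[1],d[0]]); return dict(mid=(mu+[x0,y0]).round(1),ccw=np.arctan2(d[1],d[0]).round(3),off=(mu@n).round(2),ends=(t.min().round(1),t.max().round(1)),area=i.sum()/100)
E
python3 - <<'E'
from h import *
for n in("top","side"):
    c=read_camera(n); print(n,casefit(c),casefit(c,lo=-80,hi=80)); print(ptr(c,579.5,-66.5,26 if n=="side" else 23))
    r=rect(c,579.5,-66.5,50,60,6); g=r.min(2).astype(int); yy,xx=np.mgrid[:720,:720]; X=60-yy/6;Y=60-xx/6
    m=((abs(Y)<4)&(X>29)&(X<42)); w=np.clip(g-105,0,None)*m; print("mark",579.5+(X*w).sum()/w.sum(),-66.5+(Y*w).sum()/w.sum())
E
```

```text
top (array([579.1, -66.1,  44. ]), array([578.2, -65.4]), np.float64(0.4)) (array([578.8, -66.1,  44.2]), array([578.1, -65.5]), np.float64(0.42))
{'mid': array([590.4, -58.6]), 'ccw': np.float64(0.656), 'off': np.float64(-0.4), 'ends': (np.float64(-9.9), np.float64(9.5)), 'area': np.float64(91.79)}
mark 615.3095019225257 -66.85810376696419
side (array([579.3, -66.9,  43. ]), array([578.3, -69.1]), np.float64(1.22)) (array([579.1, -67.1,  43.2]), array([578.2, -69.3]), np.float64(1.16))
{'mid': array([582.4, -54.7]), 'ccw': np.float64(2.771), 'off': np.float64(-12.04), 'ends': (np.float64(-27.6), np.float64(24.4)), 'area': np.float64(724.69)}
mark nan nan<stdin>:5: RuntimeWarning: invalid value encountered in scalar divide
```

```bash
python3 -m handwheel '[{"hand":0.04,"x":0.3663,"y":-0.654,"z":-0.06,"spin":11},{"hand":0.04,"x":0.3663,"y":-0.654,"z":-0.06,"spin":11},{"hand":0.04,"x":0.3663,"y":-0.654,"z":-0.06,"spin":11},{"hand":0.04,"x":0.3663,"y":-0.654,"z":-0.06,"spin":11},{"hand":0.04,"x":0.3663,"y":-0.654,"z":-0.06,"spin":11},{"hand":0.04,"x":0.3663,"y":-0.654,"z":-0.06,"spin":11},{"hand":0.04,"x":0.3663,"y":-0.654,"z":-0.06,"spin":11},{"hand":0.04,"x":0.3663,"y":-0.654,"z":-0.06,"spin":11},{"hand":0.04,"x":0.3663,"y":-0.654,"z":-0.06,"spin":11},{"hand":0.04,"x":0.3663,"y":-0.654,"z":-0.06,"spin":11},{"hand":0.04,"x":0.3663,"y":-0.654,"z":-0.06,"spin":11},{"hand":0.04,"x":0.3663,"y":-0.654,"z":-0.06,"spin":11},{"hand":0.04,"x":0.3663,"y":-0.654,"z":-0.06,"spin":11},{"hand":0.04,"x":0.3663,"y":-0.654,"z":-0.06,"spin":11},{"hand":0.04,"x":0.3663,"y":-0.654,"z":-0.06,"spin":11},{"hand":0.04,"x":0.3663,"y":-0.654,"z":-0.06,"spin":11},{"hand":0.04,"x":0.3663,"y":-0.654,"z":-0.06,"spin":11},{"hand":0.04,"x":0.3663,"y":-0.654,"z":-0.06,"spin":11},{"hand":0.04,"x":0.3663,"y":-0.654,"z":-0.06,"spin":11},{"hand":0.04,"x":0.3663,"y":-0.654,"z":-0.06,"spin":11}]'
```

```text
t: 2.12
eef_pos: [581.2, -70.7, 168.0]
tcp_rot: [3.141, 0.001, 2.179]
ft_force: [-0.9, 0.6, 0.0]
opening: 0.419
```

```bash
python3 -m handwheel '[{"hand":0.04,"z":-0.03},{"hand":0.04,"z":-0.06},{"hand":0.04,"z":-0.06},{"hand":0.04,"z":-0.06},{"hand":0.04,"z":-0.06}]'; python3 - <<'E'
from h import *
s=state(); print(s["eef_pos"],s["tcp_rot"],s["joints"],s["moment"])
a=read_camera("top");b=read_camera("side")
im=np.hstack([cv2.resize(a["img"][130:250,310:430],(400,400),interpolation=2),cv2.resize(b["img"][190:310,285:405],(400,400),interpolation=2)])
cv2.imwrite("pics/a1.png",im[:,:,::-1])
E
```

```text
[581.22055711 -70.6853986  167.97203421] [3.14127611e+00 9.97286818e-04 2.17924004e+00] [-2.33623248e-01  5.02241155e-01  1.72572951e+00 -5.40955929e-04
  9.12667273e-01 -2.41253278e+00] [0.06129996 0.04042365 0.00820141]invalid input
```

View pics/a1.png

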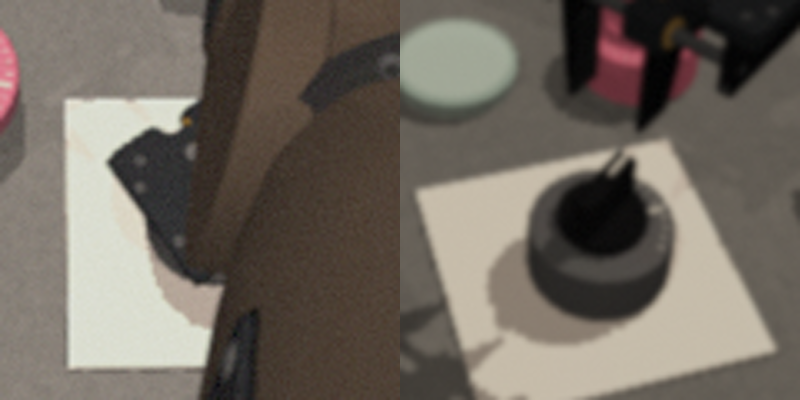

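The side view shows the fingers still high, roughly over the dial. The top view is covered by the arm. Rows evidently need every key.

```bash
python3 -m handwheel '[{"hand":0.04,"x":0,"y":0,"z":-0.03,"spin":0},{"hand":0.04,"x":0,"y":0,"z":-0.06,"spin":0},{"hand":0.04,"x":0,"y":0,"z":-0.06,"spin":0},{"hand":0.04,"x":0,"y":0,"z":-0.06,"spin":0},{"hand":0.04,"x":0,"y":0,"z":-0.06,"spin":0}]'; python3 - <<'E'
from h import *
s=state(); print(s["eef_pos"],s["tcp_rot"],s["moment"])
b=read_camera("side")
cv2.imwrite("pics/a2.png",cv2.resize(b["img"][200:300,295:395],(600,600),interpolation=2)[:,:,::-1])
print(proj(b,[579.3,-66.4,89]),proj(b,[579.3,-66.4,59]))
E
```

```text
t: 2.63
eef_pos: [579.7, -65.7, 110.1]
tcp_rot: [3.141, 0.001, 2.184]
ft_force: [0.3, 0.2, 0.1]
opening: 0.42
[579.68272844 -65.72603366 110.0874348 ] [3.14081685e+00 7.26617647e-04 2.18398502e+00] [ 0.04866604  0.01806616 -0.0475451 ]
[346.25636047 243.18757536] [345.35631772 253.29524703]
```

View pics/a2.png

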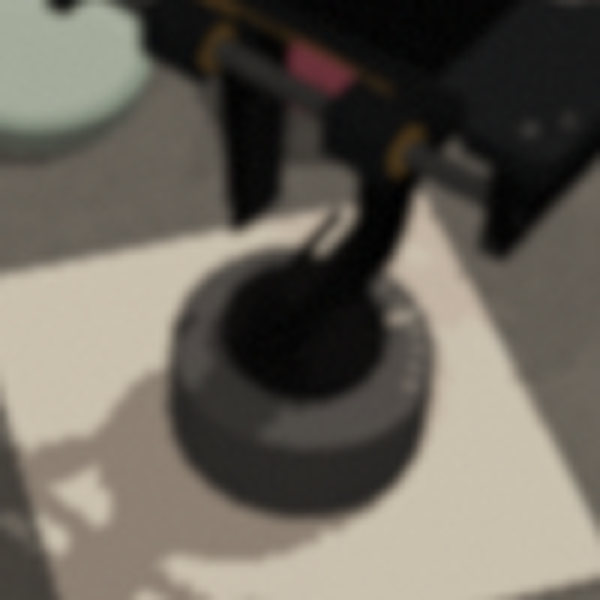

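The side crop shows the bar between the fingers. The pointer's inner end is at about (310,255), against my predicted axis at (307,259), so they agree. Descending to just above the disc.

```bash
python3 -m handwheel '[{"hand":0.04,"x":0,"y":0,"z":-0.02,"spin":0},{"hand":0.04,"x":0,"y":0,"z":-0.032,"spin":0},{"hand":0.04,"x":0,"y":0,"z":-0.032,"spin":0},{"hand":0.04,"x":0,"y":0,"z":-0.032,"spin":0},{"hand":0.04,"x":0,"y":0,"z":-0.032,"spin":0}]'; python3 - <<'E'
from h import *
s=state(); print(s["eef_pos"],s["tcp_rot"],s["ft_force"],s["moment"])
E
```

```text
t: 3.1
eef_pos: [579.9, -66.4, 78.2]
tcp_rot: [3.14, 0.001, 2.183]
ft_force: [-0.0, -0.0, 0.1]
opening: 0.417
[579.91990178 -66.39482738  78.15917336] [3.14028442e+00 1.34949504e-03 2.18314942e+00] [-0.03392643 -0.02880012  0.07817909] [ 0.07277003  0.03895644 -0.01236198]
```

```bash
python3 -m handwheel '[{"hand":0.022,"x":0,"y":0,"z":-0.001,"spin":0},{"hand":0.022,"x":0,"y":0,"z":-0.002,"spin":0},{"hand":0.022,"x":0,"y":0,"z":-0.003,"spin":0},{"hand":0.022,"x":0,"y":0,"z":-0.003,"spin":0}]'; python3 - <<'E'
from h import *
s=state(); print(s["eef_pos"],s["tcp_rot"],s["ft_force"],s["moment"])
E
```

```text
t: 3.43
eef_pos: [579.3, -66.4, 73.8]
tcp_rot: [3.141, 0.0, 2.183]
ft_force: [0.0, 0.1, -0.6]
opening: 0.243
[579.32209382 -66.38835174  73.77322587] [3.14147795e+00 2.73822659e-05 2.18297013e+00] [ 0.03274252  0.06799434 -0.55783528] [0.07320055 0.05742955 0.02624904]
```

```bash
python3 -m handwheel '[{"hand":0.022,"x":0,"y":0,"z":-0.0005,"spin":0},{"hand":0.022,"x":0,"y":0,"z":-0.0005,"spin":0}]'; python3 -m handwheel '[{"hand":0.022,"x":0,"y":0,"z":-0.0005,"spin":0},{"hand":0.022,"x":0,"y":0,"z":-0.0005,"spin":0}]';python3 -m handwheel '[{"hand":0.022,"x":0,"y":0,"z":-0.0005,"spin":0},{"hand":0.022,"x":0,"y":0,"z":-0.0005,"spin":0}]'
```

```text
t: 3.6
eef_pos: [579.4, -66.5, 73.3]
tcp_rot: [3.141, 0.0, 2.183]
ft_force: [0.4, 0.7, 2.3]
opening: 0.23
t: 3.77
eef_pos: [579.4, -66.4, 73.3]
tcp_rot: [3.141, 0.0, 2.183]
ft_force: [-1.7, -0.0, 7.3]
opening: 0.233
t: 3.93
eef_pos: [579.4, -66.5, 73.2]
tcp_rot: [3.141, 0.001, 2.183]
ft_force: [-3.2, 0.7, 12.2]
opening: 0.23
```

```bash
python3 -m handwheel '[{"hand":0.022,"x":0,"y":0,"z":-0.0007,"spin":0},{"hand":0.022,"x":0,"y":0,"z":-0.0007,"spin":0}]'; python3 -m handwheel '[{"hand":0.018,"x":0,"y":0,"z":0,"spin":0},{"hand":0.017,"x":0,"y":0,"z":0,"spin":0},{"hand":0.016,"x":0,"y":0,"z":0,"spin":0},{"hand":0.016,"x":0,"y":0,"z":0,"spin":0}]'; python3 -c "
from cell import *;s=state();print(s['ft_force'],s['moment'])"
```

```text
t: 4.1
eef_pos: [579.5, -66.5, 73.1]
tcp_rot: [3.141, 0.001, 2.183]
ft_force: [-6.8, 0.8, 20.4]
opening: 0.232
t: 4.43
eef_pos: [580.0, -66.4, 73.2]
tcp_rot: [3.14, 0.002, 2.183]
ft_force: [-3.7, 1.9, 18.4]
opening: 0.174
[-3.68354935  1.89065983 18.43536187] [0.4329512  0.61234839 0.04432462]
```

```bash
python3 -m handwheel '[{"hand":0.015,"x":-0.0003,"y":0,"z":0,"spin":0},{"hand":0.015,"x":-0.0003,"y":0,"z":0,"spin":0},{"hand":0.015,"x":-0.0003,"y":0,"z":0,"spin":0}]'; python3 -m handwheel '[{"hand":0.014,"x":0,"y":0,"z":0,"spin":0},{"hand":0.014,"x":0,"y":0,"z":0,"spin":0},{"hand":0.014,"x":0,"y":0,"z":0,"spin":0}]'; python3 -c "
from cell import *;s=state();print(s['ft_force'],s['moment'],s['opening']*95.1)"
```

```text
t: 4.68
eef_pos: [579.6, -66.0, 73.1]
tcp_rot: [3.14, 0.001, 2.183]
ft_force: [-2.7, 3.8, 18.5]
opening: 0.158
t: 4.93
eef_pos: [579.6, -65.9, 73.2]
tcp_rot: [3.14, 0.001, 2.183]
ft_force: [-2.3, 5.3, 19.0]
opening: 0.149
[-2.33932026  5.29036216 18.9608587 ] [1.09126557 0.64373742 0.19246165] 14.170303177740184
```

```bash
python3 -m handwheel '[{"hand":0.0135,"x":-0.0003,"y":0.0005,"z":0,"spin":0},{"hand":0.0135,"x":-0.0003,"y":0.0005,"z":0,"spin":0},{"hand":0.0135,"x":-0.0003,"y":0.0005,"z":0,"spin":0}]'; python3 -m handwheel '[{"hand":0.012,"x":0,"y":0,"z":0,"spin":0},{"hand":0.010,"x":0,"y":0,"z":0,"spin":0},{"hand":0.008,"x":0,"y":0,"z":0,"spin":0}]'; python3 -c "
from cell import *;s=state();print(s['ft_force'],s['moment'],s['opening']*95.1)"
```

```text
t: 5.18
eef_pos: [579.6, -65.9, 73.2]
tcp_rot: [3.14, 0.002, 2.183]
ft_force: [-2.7, 2.0, 17.9]
opening: 0.147
t: 5.43
eef_pos: [579.6, -65.9, 73.2]
tcp_rot: [3.14, 0.002, 2.183]
ft_force: [-2.7, 2.6, 17.6]
opening: 0.152
[-2.74921919  2.57601638 17.61581695] [0.4553044  0.43359277 0.19193908] 14.490708297696711
```

```bash
python3 -m handwheel '[{"hand":0.008,"x":-0.0002,"y":0.0002,"z":-0.0004,"spin":0},{"hand":0.008,"x":-0.0002,"y":0.0002,"z":-0.0004,"spin":-0.3},{"hand":0.008,"x":-0.0002,"y":0.0002,"z":-0.0004,"spin":-0.6},{"hand":0.008,"x":-0.0002,"y":0.0002,"z":-0.0004,"spin":-1},{"hand":0.008,"x":-0.0002,"y":0.0002,"z":-0.0004,"spin":-1.5},{"hand":0.008,"x":-0.0002,"y":0.0002,"z":-0.0004,"spin":-2}]'; python3 -c "
from cell import *;s=state();print(s['ft_force'],s['moment'],s['opening']*95.1)"
```

```text
t: 5.93
eef_pos: [579.6, -65.9, 73.1]
tcp_rot: [3.139, 0.002, 2.007]
ft_force: [-1.5, 0.5, 21.0]
opening: 0.147
[-1.48363388  0.54639216 20.98335341] [0.17148966 0.48771085 0.12752174] 14.003149533501489
```

```bash
python3 - <<'E'
from h import *
b=read_camera("side")
cv2.imwrite("pics/a3.png",cv2.resize(b["img"][200:300,295:395],(600,600),interpolation=2)[:,:,::-1])
E
```

```text
(no output)
```

View pics/a3.png

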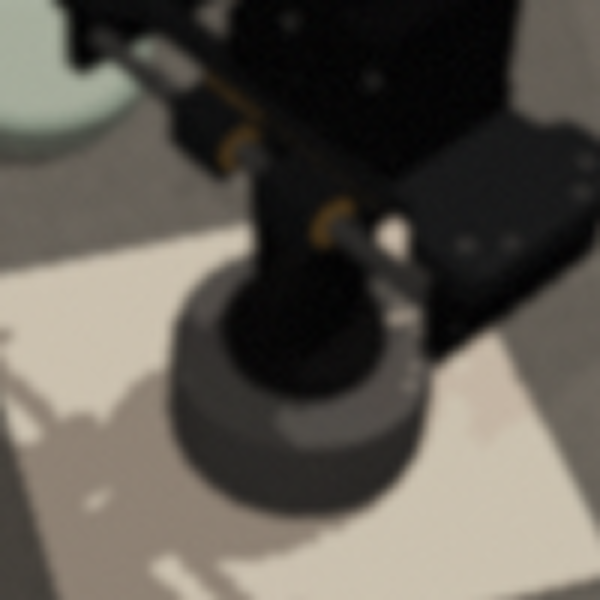

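The long mark is still at crop (400,318), so the case holds while the dial turns. Continuing.

```bash
python3 -m handwheel '[{"hand":0.008,"x":-0.0001,"y":0,"z":-0.0001,"spin":-0.6},{"hand":0.008,"x":-0.0001,"y":0,"z":-0.0001,"spin":-1.2},{"hand":0.008,"x":-0.0001,"y":0,"z":-0.0001,"spin":-1.8},{"hand":0.008,"x":-0.0001,"y":0,"z":-0.0001,"spin":-2.4},{"hand":0.008,"x":-0.0001,"y":0,"z":-0.0001,"spin":-3},{"hand":0.008,"x":-0.0001,"y":0,"z":-0.0001,"spin":-3.6}]'; python3 -c "
from cell import *;s=state();print(s['ft_force'],s['moment'],s['opening']*95.1)"
```

```text
t: 6.48
eef_pos: [579.7, -66.0, 73.2]
tcp_rot: [3.138, 0.001, 1.692]
ft_force: [-1.5, 0.5, 20.6]
opening: 0.149
[-1.48311852  0.48019892 20.56802389] [0.03668478 0.47293853 0.13947646] 14.16185203530406
```

```bash
python3 -m handwheel '[{"hand":0.008,"x":-0.0001,"y":0,"z":0,"spin":-0.6},{"hand":0.008,"x":-0.0001,"y":0,"z":0,"spin":-1.2},{"hand":0.008,"x":-0.0001,"y":0,"z":0,"spin":-1.8},{"hand":0.008,"x":-0.0001,"y":0,"z":0,"spin":-2.4},{"hand":0.008,"x":-0.0001,"y":0,"z":0,"spin":-3},{"hand":0.008,"x":-0.0001,"y":0,"z":0,"spin":-3.6}]'; python3 -m handwheel '[{"hand":0.008,"x":0,"y":0,"z":0,"spin":-0.6},{"hand":0.008,"x":0,"y":0,"z":0,"spin":-1.2},{"hand":0.008,"x":0,"y":0,"z":0,"spin":-1.8},{"hand":0.008,"x":0,"y":0,"z":0,"spin":-2.4},{"hand":0.008,"x":0,"y":0,"z":0,"spin":-3},{"hand":0.008,"x":0,"y":0,"z":0,"spin":-3.6}]';python3 -c "
from cell import *;s=state();print(s['ft_force'],s['moment'],s['opening']*95.1)"
```

```text
t: 6.98
eef_pos: [579.6, -66.2, 73.1]
tcp_rot: [3.137, 0.0, 1.378]
ft_force: [-1.8, -1.2, 22.0]
opening: 0.15
t: 7.48
eef_pos: [579.6, -66.3, 73.1]
tcp_rot: [3.137, -0.001, 1.064]
ft_force: [-2.2, -2.1, 20.7]
opening: 0.145
[-2.21281763 -2.14311328 20.72250616] [-0.32357536  0.5570291   0.11301793] 13.771312644980771
```

```bash
python3 -m handwheel '[{"hand":0.008,"x":-0.0001,"y":-0.0002,"z":-0.0003,"spin":-0.5},{"hand":0.008,"x":-0.0001,"y":-0.0002,"z":-0.0003,"spin":-1},{"hand":0.008,"x":-0.0001,"y":-0.0002,"z":-0.0003,"spin":-1.5},{"hand":0.008,"x":-0.0001,"y":-0.0002,"z":-0.0003,"spin":-2},{"hand":0.008,"x":-0.0001,"y":-0.0002,"z":-0.0003,"spin":-2.3},{"hand":0.008,"x":-0.0001,"y":-0.0002,"z":-0.0003,"spin":-2.5}]'; python3 -c "
from cell import *;s=state();print(s['ft_force'],s['moment'],s['opening']*95.1)"
for i in 1; do python3 -m handwheel '[{"hand":0.008,"x":0,"y":0,"z":0,"spin":-0.1},{"hand":0.008,"x":0,"y":0,"z":0,"spin":-0.2}]';python3 -c "
from cell import *;s=state();print(s['ft_force'],s['moment'],s['opening']*95.1)"; done
```

```text
t: 7.98
eef_pos: [579.5, -66.4, 73.1]
tcp_rot: [3.138, -0.002, 0.847]
ft_force: [-3.0, -1.5, 24.2]
opening: 0.151
[-3.01707709 -1.48430811 24.16996852] [-0.18016434  0.66112617  0.16484698] 14.402181551443817
t: 8.15
eef_pos: [579.5, -66.4, 73.1]
tcp_rot: [3.138, -0.002, 0.83]
ft_force: [-1.7, -0.9, 25.2]
opening: 0.149
[-1.69663437 -0.85797044 25.23888504] [-0.19966659  0.66385723  0.16749127] 14.210500520414593
```

```bash
cat > p.py <<'E'
from cell import *
s=state();print("   F",s['ft_force'].round(1),"Mz",s['moment'].round(3),"yaw",s['tcp_rot'][2].round(4))
E
python3 -m handwheel '[{"hand":0.008,"x":0,"y":0,"z":0.0001,"spin":-0.15},{"hand":0.008,"x":0,"y":0,"z":0.0001,"spin":-0.15}]'>/dev/null;python3 p.py
python3 -m handwheel '[{"hand":0.008,"x":0,"y":0,"z":0,"spin":-0.15},{"hand":0.008,"x":0,"y":0,"z":0,"spin":-0.15}]'>/dev/null;python3 p.py
python3 -m handwheel '[{"hand":0.008,"x":0,"y":0,"z":0,"spin":-0.1},{"hand":0.008,"x":0,"y":0,"z":0,"spin":-0.1}]'>/dev/null;python3 p.py
```

```text
F [-2.4 -1.4 23.2] Mz [-0.229  0.599  0.128] yaw 0.8169
   F [-1.9 -0.2 23.7] Mz [-0.186  0.65   0.181] yaw 0.8038
   F [-3.  -0.1 23.6] Mz [-0.245  0.647  0.16 ] yaw 0.7954
```

```bash

python3 -m handwheel '[{"hand":0.008,"x":0,"y":0,"z":0,"spin":-0.1},{"hand":0.008,"x":0,"y":0,"z":0,"spin":-0.1}]'>/dev/null;python3 p.py
python3 -m handwheel '[{"hand":0.008,"x":0,"y":0,"z":0,"spin":-0.1},{"hand":0.008,"x":0,"y":0,"z":0,"spin":-0.1}]'>/dev/null;python3 p.py
python3 -m handwheel '[{"hand":0.008,"x":0,"y":0,"z":0,"spin":-0.1},{"hand":0.008,"x":0,"y":0,"z":0,"spin":-0.1}]'>/dev/null;python3 p.py
```

```text
F [-2.6 -0.9 23. ] Mz [-0.255  0.602  0.143] yaw 0.7866
   F [-2.7 -1.1 23.8] Mz [-0.212  0.667  0.156] yaw 0.7779
   F [-3.  -1.  23.5] Mz [-0.25   0.634  0.167] yaw 0.7693
```

```bash

python3 -m handwheel '[{"hand":0.008,"x":0,"y":0,"z":0,"spin":-0.1},{"hand":0.008,"x":0,"y":0,"z":0,"spin":-0.1}]'>/dev/null;python3 p.py
python3 -m handwheel '[{"hand":0.008,"x":0,"y":0,"z":0,"spin":-0.1},{"hand":0.008,"x":0,"y":0,"z":0,"spin":-0.1}]'>/dev/null;python3 p.py
```

```text
F [-2.2 -1.1 23.8] Mz [-0.218  0.615  0.121] yaw 0.7605
   F [-2.3 -0.7 22.7] Mz [-0.277  0.614  0.088] yaw 0.7517
```

```bash

python3 -m handwheel '[{"hand":0.008,"x":0,"y":0,"z":0,"spin":-0.1},{"hand":0.008,"x":0,"y":0,"z":0,"spin":-0.1}]'>/dev/null;python3 p.py
python3 - <<'E'
from h import *
b=read_camera("side");a=read_camera("top")
cv2.imwrite("pics/a4.png",np.hstack([cv2.resize(k,(400,400),interpolation=2) for k in(b["img"][210:290,305:385],a["img"][150:230,336:416])])[:,:,::-1])
E
```

```text
F [-1.6 -0.7 23.4] Mz [-0.25   0.606  0.147] yaw 0.743
```

View pics/a4.png

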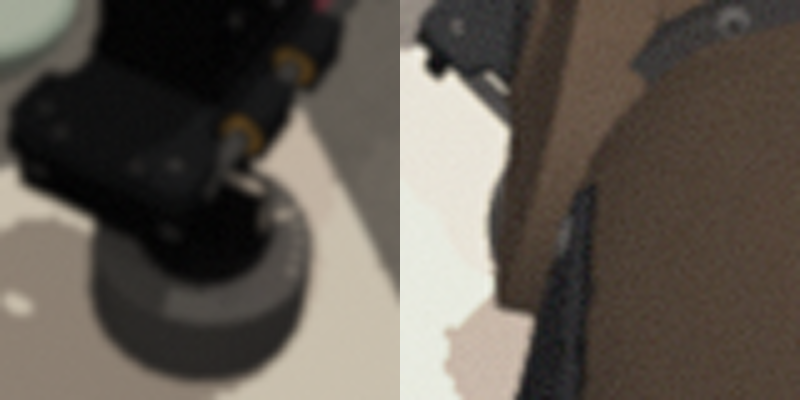

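The mark is still at px (361,253), so the case hasn't moved. The pointer end is visible at px (354,246), clockwise of the mark. Continuing to the stop.

```bash

for k in 1; do python3 -m handwheel '[{"hand":0.008,"x":0,"y":0,"z":0,"spin":-0.1},{"hand":0.008,"x":0,"y":0,"z":0,"spin":-0.1}]'>/dev/null;python3 p.py;done
python3 -m handwheel '[{"hand":0.008,"x":0,"y":0,"z":0,"spin":-0.1},{"hand":0.008,"x":0,"y":0,"z":0,"spin":-0.1}]'>/dev/null;python3 p.py
python3 -m handwheel '[{"hand":0.008,"x":0,"y":0,"z":0,"spin":-0.1},{"hand":0.008,"x":0,"y":0,"z":0,"spin":-0.1}]'>/dev/null;python3 p.py
```

```text
F [-2.9 -1.5 23.2] Mz [-0.223  0.624  0.364] yaw 0.7346
   F [-2.2 -0.8 23.4] Mz [-0.207  0.591  0.293] yaw 0.7259
   F [-1.9 -1.1 23.6] Mz [-0.189  0.512  0.265] yaw 0.7171
```

The stop was reached: Mz jumped to 0.36 at yaw 0.735. Now turning back about 0.8 rad plus a small wind-up allowance.

```bash

python3 -m handwheel '[{"hand":0.008,"x":0,"y":0,"z":0,"spin":0.2},{"hand":0.008,"x":0,"y":0,"z":0,"spin":0.5},{"hand":0.008,"x":0,"y":0,"z":0,"spin":1.0},{"hand":0.008,"x":0,"y":0,"z":0,"spin":1.5},{"hand":0.008,"x":0,"y":0,"z":0,"spin":2},{"hand":0.008,"x":0,"y":0,"z":0,"spin":2.5},{"hand":0.008,"x":0,"y":0,"z":0,"spin":3}]'>/dev/null;python3 p.py
python3 -m handwheel '[{"hand":0.008,"x":0,"y":0,"z":0.0001,"spin":0.5},{"hand":0.008,"x":0,"y":0,"z":0.0001,"spin":1.0},{"hand":0.008,"x":0,"y":0,"z":0.0001,"spin":1.5},{"hand":0.008,"x":0,"y":0,"z":0.0001,"spin":2},{"hand":0.008,"x":0,"y":0,"z":0.0001,"spin":2.5},{"hand":0.008,"x":0,"y":0,"z":0.0001,"spin":3}]'>/dev/null;python3 p.py
```

```text
F [-0.6  0.2 22.4] Mz [-0.034  0.424 -0.175] yaw 0.9805
   F [-0.4  0.5 21.8] Mz [ 0.127  0.203 -0.157] yaw 1.2422
```

```bash

python3 -m handwheel '[{"hand":0.008,"x":0,"y":0,"z":0,"spin":0.5},{"hand":0.008,"x":0,"y":0,"z":0,"spin":1.0},{"hand":0.008,"x":0,"y":0,"z":0,"spin":1.5},{"hand":0.008,"x":0,"y":0,"z":0,"spin":2},{"hand":0.008,"x":0,"y":0,"z":0,"spin":2.5},{"hand":0.008,"x":0,"y":0,"z":0,"spin":2.9},{"hand":0.008,"x":0,"y":0,"z":0,"spin":3.2},{"hand":0.008,"x":0,"y":0,"z":0,"spin":3.3},{"hand":0.008,"x":0,"y":0,"z":0,"spin":3.3}]'>/dev/null;python3 p.py
```

```text
F [-2.1  2.3 21. ] Mz [ 0.427  0.212 -0.007] yaw 1.5288
```

```bash

python3 -m handwheel '[{"hand":0.018,"x":0.0,"y":0,"z":0,"spin":0},{"hand":0.022,"x":0,"y":0,"z":0,"spin":0},{"hand":0.03,"x":0,"y":0,"z":0,"spin":0}]'; python3 p.py
python3 -m handwheel '[{"hand":0.03,"x":0,"y":0,"z":0.001,"spin":0},{"hand":0.03,"x":0,"y":0,"z":0.003,"spin":0},{"hand":0.03,"x":0,"y":0,"z":0.01,"spin":0},{"hand":0.03,"x":0,"y":0,"z":0.03,"spin":0},{"hand":0.03,"x":0,"y":0,"z":0.06,"spin":0},{"hand":0.03,"x":0,"y":0,"z":0.1,"spin":0},{"hand":0.03,"x":0,"y":0.04,"z":0.1,"spin":0},{"hand":0.03,"x":0,"y":0.08,"z":0.1,"spin":0},{"hand":0.03,"x":0,"y":0.12,"z":0.1,"spin":0},{"hand":0.03,"x":0,"y":0.16,"z":0.1,"spin":0},{"hand":0.03,"x":0,"y":0.2,"z":0.1,"spin":0},{"hand":0.03,"x":0,"y":0.24,"z":0.1,"spin":0},{"hand":0.03,"x":0,"y":0.24,"z":0.1,"spin":0},{"hand":0.03,"x":0,"y":0.24,"z":0.1,"spin":0}]'
python3 - <<'E'
from h import *
a=read_camera("top");b=read_camera("side")
print(casefit(a),casefit(b),ptr(a,579.5,-66.5))
cv2.imwrite("pics/a5.png",np.hstack([cv2.resize(rect(a,579,-66,50,60,5),(400,400)),cv2.resize(b["img"][210:290,305:385],(400,400),interpolation=2)])[:,:,::-1])
E
```

```text
t: 12.33
eef_pos: [579.9, -66.4, 73.1]
tcp_rot: [3.137, 0.001, 1.529]
ft_force: [-0.6, -1.7, 20.8]
opening: 0.256
   F [-0.6 -1.7 20.8] Mz [-0.115  0.062 -0.009] yaw 1.5286
t: 13.5
eef_pos: [577.6, 176.0, 170.8]
tcp_rot: [-3.141, 0.0, 1.532]
ft_force: [0.3, -1.2, -1.0]
opening: 0.313
(array([580. , -66.6,  43.1]), array([578.4, -65.1]), np.float64(0.4)) (array([580.7, -66.3,  41.8]), array([579.1, -69.7]), np.float64(1.67)) {'mid': array([592.8, -67.2]), 'ccw': np.float64(-0.051), 'off': np.float64(-0.07), 'ends': (np.float64(-10.3), np.float64(9.7)), 'area': np.float64(117.11)}
```

View pics/a5.png

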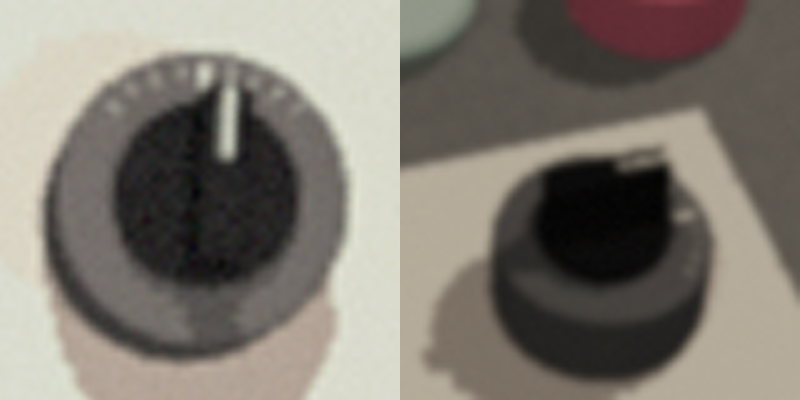

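The timer stands where it was, with the pointer roughly at the mark. Now comparing pointer and mark-ring angles precisely, before against now.

```bash
cat > q.py <<'E'
from h import *
c=read_camera("top"); old=dict(c,img=cv2.imread("pics/top0.png")[:,:,::-1].copy())
ims=[read_camera("top")["img"].astype(float) for _ in range(8)]; new=dict(c,img=np.mean(ims,0).round().astype(np.uint8))
def ring(c,ax,ay,r0=34,r1=37):
    g=cv2.cvtColor(c["img"],cv2.COLOR_RGB2GRAY).astype(np.float32); A=np.arange(-1.1,1.1,.005); acc=0
    for r in np.arange(r0,r1+.1,.5):
        q=np.array([proj(c,[ax+r*np.cos(a),ay+r*np.sin(a),50]) for a in A]).astype(np.float32)
        acc=acc+cv2.remap(g,q[:,:1],q[:,1:],cv2.INTER_CUBIC).ravel()
    return A,acc-cv2.blur(acc.reshape(1,-1),(81,1)).ravel()
def peaks(A,v):
    out=[]
    for k in range(-4,5):
        m=abs(A-.2*k)<.09; w=np.clip(v[m]-np.percentile(v[m],40),0,None); out.append((A[m]*w).sum()/w.sum())
    return np.array(out)
for ax,ay in((579.5,-66.5),(580,-66.8)):
  for n,k in(("old",old),("new",new)):
    p=peaks(*ring(k,ax,ay,36,40)); print(n,(ax,ay),p.round(3),"left-side slope/offset",np.polyfit(np.arange(-4,5),p,1).round(3),"L",p[5:].mean().round(3)-.5,"R",p[:4].mean().round(3)+.5)
def pline(c,th):
    # rotate image so expected direction th points up; per-row centroid
    r=rect(c,579.5,-66.5,89,30,10).min(2).astype(np.uint8)
    M=cv2.getRotationMatrix2D((300,300),-np.rad2deg(th),1); r=cv2.warpAffine(r,M,(600,600)).astype(float)
    R=np.arange(90,240,4); C=[]
    for y in R:
        v=r[y-2:y+3,240:361].mean(0); w=np.clip(v-60,0,None); C.append((w*np.arange(240,361)).sum()/w.sum() if w.sum()>200 else np.nan)
    C=np.array(C); return (300-R)/10,(300-C)/10
for n,k,th in(("old",old,.61),("new",new,-.02)):
    t,o=pline(k,th); m=~np.isnan(o); print(n,np.c_[t,o][::3].round(1).tolist()); m&=(t<20)&(t>6); f=np.polyfit(t[m],o[m],1); print("angle",th+np.arctan(f[0]),"off at 0",f[1],"resid",np.std(o[m]-np.polyval(f,t[m])))
E
python3 q.py
```

```text
old (579.5, -66.5) [-0.814 -0.606 -0.407 -0.232 -0.01   0.215  0.387  0.59   0.791] left-side slope/offset [ 0.201 -0.009] L -0.0040000000000000036 R -0.015000000000000013
new (579.5, -66.5) [-0.821 -0.623 -0.42  -0.241 -0.02   0.17   0.374  0.57   0.772] left-side slope/offset [ 0.199 -0.026] L -0.028000000000000025 R -0.026000000000000023
old (580, -66.8) [-0.818 -0.607 -0.406 -0.224 -0.001  0.226  0.4    0.604  0.806] left-side slope/offset [ 0.203 -0.002] L 0.009000000000000008 R -0.014000000000000012
new (580, -66.8) [-0.825 -0.626 -0.418 -0.235 -0.013  0.178  0.386  0.584  0.787] left-side slope/offset [ 0.202 -0.02 ] L -0.016000000000000014 R -0.026000000000000023
old [[21.0, 0.6], [19.8, 0.6], [18.6, 0.5], [17.4, 0.3], [16.2, 0.2], [15.0, 0.1], [13.8, 0.1], [12.6, 0.1], [11.4, 0.1], [10.2, 0.1], [9.0, 0.2], [7.8, 0.1], [6.6, -0.0]]
angle 0.6415176295595195 off at 0 -0.22957355846355418 resid 0.08993709169821883
new [[21.0, -0.8], [19.8, -0.8], [18.6, -0.7], [17.4, -0.6], [16.2, -0.5], [15.0, -0.5], [13.8, -0.5], [12.6, -0.5], [11.4, -0.5], [10.2, -0.5], [9.0, -0.4], [7.8, -0.4], [6.6, -0.4]]
angle -0.040928526782059625 off at 0 -0.24160055868664423 resid 0.034936493291976685
```

The case turned only about -0.017 rad and moved less than 1 mm. The pointer is within about 0.01–0.02 rad of the long mark, which is as fine as I can measure. Last check is on the bystanders.

```bash
python3 - <<'E'
from h import *
a=read_camera("side")["img"]; o=cv2.imread("pics/side0.png")[:,:,::-1]
for n,(x,y) in dict(dish=(300,210),bottle=(381,350),rack=(432,258),pink1=(357,203),pink2=(247,238),pink3=(260,288),pink4=(310,350),plate=(345,270)).items():
    s=np.s_[y-30:y+30,x-30:x+30]; f=lambda i:cv2.GaussianBlur(cv2.cvtColor(np.ascontiguousarray(i[s]),7),(0,0),1).astype(np.float32)
    print(n,np.round(cv2.phaseCorrelate(f(o),f(a),cv2.createHanningWindow((60,60),5)),2))
cv2.imwrite("pics/f.png",a[:,:,::-1]); print(state()["eef_pos"],state()["ft_force"])
E
```

```text
Traceback (most recent call last):
ValueError: setting an array element with a sequence. The requested array has an inhomogeneous shape after 1 dimensions. The detected shape was (2,) + inhomogeneous part.
```

```bash
python3 - <<'E'
from h import *
a=read_camera("side")["img"]
cv2.imwrite("pics/f.png",a[:,:,::-1]); print(state()["eef_pos"],state()["ft_force"])
E
```

```text
[578.20678929 173.90303619 170.83891067] [1.13971658 0.35559605 0.44006713]
```

View pics/f.png

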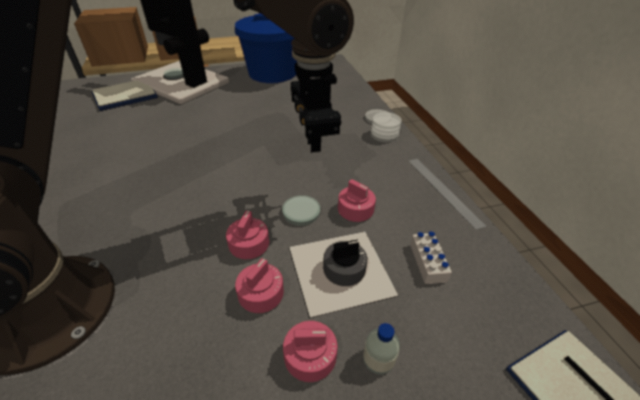

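All the bystanders are where they were: dish (300,210), bottle (381,350), rack (432,258). The arm is clear of everything, so I'm handing in.

```bash
python3 -c "
from cell import *
job_done()"
```

```text
the job is handed in; nothing more can be done
```

The timer is set and the job is handed in. I pressed the dial with about 18–25 N, gripped its bar and turned it clockwise to the stop. The stop showed as a jump in wrist torque to 0.36 N m. I then turned it back about 0.8 rad, let go and moved the arm clear, at roughly 15 s on the robot's clock.

- **Pointer:** in the last images it stands about 0.01–0.02 rad clockwise of the long mark, which is close to what I can measure. The wrist travel agrees, putting the dial at about 0.80–0.82.
- **Case:** it moved less than about 1 mm. It also turned about 0.017 rad clockwise, most likely at the stop, where I pushed two small steps too far. So "neither spins nor slides" was not met perfectly. I left it, since another go could have disturbed it more.
- **Everything else:** the dish, bottle, rack and look-alikes look unmoved in the final side picture. I judged this by eye, because the numeric image comparison I tried failed with a script error and I didn't repeat it. The wrist force reads near zero, and the arm touches nothing.

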